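# Find the till's hidden catch

## Task

Open the cash drawer of the grey till by its concealed catch: of the five look-alike round plates set in its flat top, only one gives. Feel across the plates with the closed fingertips, push the one that gives right in until the drawer springs out, then take the hand away. Leave the jar, the tin and the little pot standing where they are; nothing is to be picked up.

Things in the scene. Friction and masses are not known exactly. Their poses are not given: they have to be found in the camera images.
- till: compact cash till fixed to the counter: a steel case 300 mm deep (its x), 360 mm wide (its y), 90 mm high with a flat grey top. Origin at the centre of its underside, on the counter; z up; -x is the drawer's side, facing the robot. Five round plates are set in its top in a straight row.
- row (a point): middle of the row of plates, level with the till's top; axes as the till's. Five aluminium plates 50 mm across, centres at y = -132, -66, 0, 66 and 132 mm here (x = 0), each lying 2 mm below the top in its own 52 mm hole. Four are rigid blanks; one, which may be any of them, is the catch's button. They look the same: only pushing tells.
- release (a joint): travel of the one plate that moves, m: 0 up (2 mm below the top), 0.007 fully in (9 mm below the top). A spring holds it up: it starts to move at about 1.6 N, takes about 5 N to push fully in and comes back up when let go. The catch frees the drawer at about 0.0045.
- drawer (a joint): how far the drawer is out, m: 0 shut (at the start, latched), 0.07 fully out. Once freed, a spring drives it out to its stop in under a second, towards the till's -x, and it stays there. It has a plain flush front with a lock barrel, 76 mm high at most, below the top, and nothing to pull on.
- jar: loose green glass jar with a black lid, 74 mm across, 115 mm tall, standing on the counter beside the till's +y side; origin at the centre of its underside. Not to be disturbed.
- tin: loose steel tin, 72 mm across, 85 mm tall, standing on the counter beside the till's -y side; origin at the centre of its underside. Not to be disturbed.
- pot: loose small amber pot with a brass lid, 54 mm across, 50 mm tall, standing on the rear part of the till's top, at least 100 mm behind the row of plates; origin at the centre of its underside. Not to be disturbed.

How it is judged:
On the way, in this order (a step that is already met when the one before it is completed fails the run):
1. the moving plate is pushed in, which frees the catch (value of joint release above 0.0035 m).
2. the drawer springs out (value of joint drawer above 0.055 m), for 0.1 s.
At the end, for the whole second after the job is handed in: the drawer stands at least 55 mm out, the plate of the catch is back up (within 1.5 mm), and the jar, tin and pot stand within 15 mm of where they were (value of joint drawer above 0.055 m and value of joint release below 0.0015 m and distance of each of jar, tin, pot from where it was at the start of the episode below 0.015 m); the robot touches nothing.
It fails at once if the jar is moved more than 15 mm or lifted (distance of jar from where it was at the start of the episode above 0.015 m).
It fails at once if the tin is moved more than 15 mm or lifted (distance of tin from where it was at the start of the episode above 0.015 m).
It fails at once if the pot is moved more than 15 mm or lifted (distance of pot from where it was at the start of the episode above 0.015 m).
It also fails if it takes over 58 s, if anything falls off the work surface, if the arm or the gripper's body presses on something with over 40 N, if the wrist force passes 120 N, or if a joint passes its speed limit or range.

## Robot

A 6-joint arm with a two-finger parallel gripper is mounted at the origin on the work surface. World frame = base frame: x ahead of the robot, y to its left, z up, the work surface at z = 0. Lengths are in m, angles in rad, forces in N, time in s.
With the tool pointing down it reaches from about 0.375 to 0.9 m from the base axis. Payload 3.1 kg.
Tool frame: the origin (TCP) lies at the centre of the arm's flange, where the gripper is bolted on; the fingertips stand 173 mm ahead of it and the grasp point (between the pads) lies 155 mm ahead of it; z points along the fingers, x is the direction in which the jaws open and shut, and the axes are right-handed (so a half turn about z gives the same grasp; the last joint's range is limited). The gripper opens to 85 mm and grips with 20 to 120 N. Pads are 22 mm wide; open, the fingers measure 114 mm over their backs; the gripper's body (76 mm by 85 mm) begins 54 mm behind the grasp point. The pads swing forward as they close: fully open they stand 13 mm farther back than shut.
Start: joints at [0.93, 0.527, 1.433, -0, 1.181, -0.178], TCP at [0.278, 0.56, 0.405] pointing down, gripper open.
Joint ranges: [-3.08, 3.08], [-0.75, 2.2], [0.22, 2.44], [-1.43, 4.57], [0, 2.65], [-2.85, 2.85]. Speed limits (rad/s): [2.79, 2.79, 3.14, 3.14, 3.14, 3.14].

## Interface

Orientations are given as a unit quaternion [x, y, z, w].
In Python, from station import manip gives the robot as it stands.
- The arm moves only by the shell command python3 -m jog 'ROWS' [OPENING] [FORCE]. ROWS is JSON, a list that holds one entry, the list of rows, each a list of 4 numbers: the shift along the world's x, y, z in mm, then the turn about the world's z in degrees. A call has exactly 8 rows; each row shifts and turns the commanded pose from where the row before left it; what a row does not reach is not made up. A row lasts 1/8 s, in which the tool goes at most 62.5 mm and 10.7 degrees, less where a joint would pass 70% of its speed; a pose out of reach is approached as far as the arm can. A call is refused whole if a number of a shift passes 62.5 or a number of a turn 10.7, either way. A call with a gripper value outside its range is refused whole. OPENING is the opening in per cent of the stroke, from 0 (shut) to 100 (fully open), set as the call begins (- or left out, the last holds). The fingers move at their own pace and stop on an object; FORCE is the grip in N (left out, the last holds). Time passes only in rows, so rows that do not move let the fingers close, or fill a call up. It gives the time, the measured TCP pose, the force and the opening at its end, in the units of the state.
- manip.sense(): the state, without advancing time (a new reading comes with each control period).
- manip.snapshot(name): name is "scene" or "side" or "wrist"; returns the picture (420x560x3 uint8, red, green, blue); there is no depth.
- manip.camera_info(name): a dict with "fx", "fy", "cx", "cy" (pixels), "R" (3x3) and "t" (3): a world point X has camera coordinates R X + t. Camera axes: x right, y down, z forward; pixel columns grow to the right and rows downward; lengths in m; the calibration is good to about 2 mm. A picture is of the moment at which its call begins: read the wrist's pose just before it. camera_info takes no time and is no camera call; for the wrist camera it gives the pose at the moment of the call.
- manip.sign_off(): hands the job in, once; it reports no verdict.
The state is a dict: "t": time; "q": joint angles; "qd": joint speeds; "tau": joint torques, N m; "tcp_pos": TCP position; "tool_rot": TCP orientation; "force": force on the tool from outside, world axes, zero at the start; "ft_torque": the same for the moment, N m; "finger_gap": opening from 0.0 (shut) to 1.0 (fully open).
Only numpy, scipy, OpenCV 4.12 (cv2) and the standard library are available. Lean on these libraries where they do the work, as an engineer would, in place of code of your own. Each camera call takes 0.05 s, during which the arm holds its last target. There are 200 camera calls.

## Working session

There is one attempt and no reset: what is moved stays moved. The work goes in short steps, Python scripts to look and compute and a shell command to move; the robot and the scene stay as the last step left them, time stands still between calls to the robot, and variables do not carry over. Pictures are saved under pics/ and viewed, about 8 in all and at most 12, crops included, and the job is handed in when it is done.

```bash
ls; mkdir -p pics; python3 - <<'E'
from station import manip
import cv2
for n in("scene","side"):
    cv2.imwrite(f"pics/{n}0.png",manip.snapshot(n)[:,:,::-1]); c=manip.camera_info(n); print(n,c)
s=manip.sense();print(s)
E
```

```text
pics
scene {'fx': 383.74252458912326, 'fy': 383.74252458912326, 'cx': 274.9422028663747, 'cy': 206.1398388196586, 'R': array([[-0.19442186,  0.9809168 , -0.0015403 ],
       [ 0.5966817 ,  0.1170182 , -0.7939003 ],
       [-0.7785699 , -0.15527064, -0.608046  ]]), 't': array([ 0.06086397, -0.27337989,  1.30747117])}
side {'fx': 410.2906557471831, 'fy': 410.2906557471831, 'cx': 286.4776488375385, 'cy': 209.79914960456261, 'R': array([[ 0.82233359, -0.56883871, -0.01378372],
       [-0.3247554 , -0.44931131, -0.83225794],
       [ 0.46722735,  0.68886999, -0.55421723]]), 't': array([-0.48306938,  0.26816264,  0.53121955])}
{'t': 0.1, 'q': array([ 9.30502686e-01,  5.28391609e-01,  1.43377992e+00,  3.12555136e-05,
        1.18138878e+00, -1.78475298e-01]), 'qd': array([-9.52055478e-04, -1.36979416e-03, -4.22530579e-03,  7.45998060e-05,
       -1.33669404e-03, -1.59958013e-03]), 'tau': array([-3.43523761e-04, -4.43309927e+01, -1.78585482e+01, -2.60923298e-04,
        3.93220267e-03, -3.45553399e-07]), 'tcp_pos': array([0.27825571, 0.55929893, 0.40381799]), 'tool_rot': array([ 8.50172321e-01,  5.26503615e-01, -9.20404661e-04,  3.47836299e-04]), 'force': array([ 0.11522432,  0.36671856, -0.74950548]), 'ft_torque': array([-0.00088022, -0.00590258, -0.0059661 ]), 'finger_gap': 1.0011661327892662}
```

View pics/scene0.png

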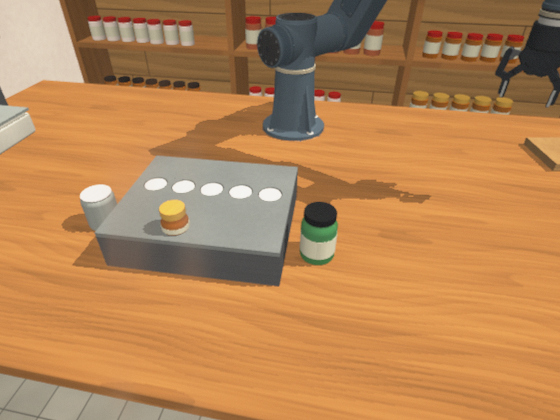

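View pics/side0.png

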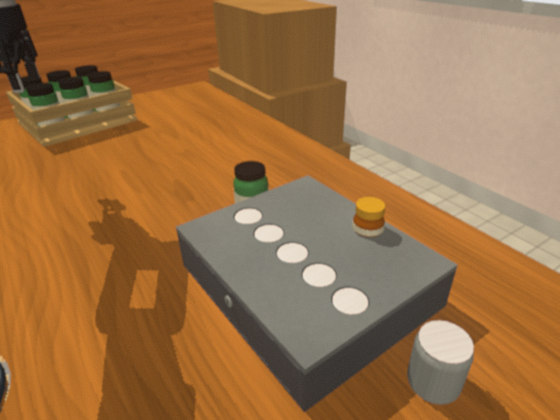

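Both views show the row of five bright plates: scene from (156,184) to (270,194), side from (248,216) to (350,301). The jar is at +y, the tin at -y and the pot at the rear. Next I'll cast the plate centres onto z = 0.088.

```bash
python3 - <<'E'
import cv2,numpy as np
from station import manip
seeds={"scene":[(156,184),(183,187),(212,189),(241,192),(270,194)],"side":[(350,301),(319,275),(292,253),(269,234),(248,216)]}
def cast(c,u,v,z):
    d=c["R"].T@np.array([(u-c["cx"])/c["fx"],(v-c["cy"])/c["fy"],1]);o=-c["R"].T@c["t"]
    return o+d*(z-o[2])/d[2]
for n,S in seeds.items():
    im=cv2.imread(f"pics/{n}0.png");c=manip.camera_info(n)
    m=cv2.inRange(im,(150,150,150),(255,255,255));k,l,st,ce=cv2.connectedComponentsWithStats(m)
    P=[]
    for s in S:
        i=l[s[1],s[0]];p=cast(c,*ce[i],.088);P.append(p);print(n,i,st[i,2:],ce[i].round(1),p.round(4))
    P=np.array(P);d=P[4]-P[0];print("mid",P.mean(0).round(4),"pitch",np.linalg.norm(np.diff(P,axis=0),axis=1).round(4),"yaw",np.degrees(np.arctan2(-d[0],d[1])))
s=manip.sense()
from scipy.spatial.transform import Rotation as R
print(R.from_quat(s["tool_rot"]).as_matrix().round(3))
c=manip.camera_info("scene")
for nm,u,v,z in (("jar lid",320,213,.115),("pot lid",173,208,.05+.09),("tin top",97,192,.085)): print(nm,cast(c,u,v,z).round(3))
E
```

```text
scene 53 [  200    96 11292] [216.9 201.1] [ 0.5719 -0.075   0.088 ]
scene 53 [  200    96 11292] [216.9 201.1] [ 0.5719 -0.075   0.088 ]
scene 53 [  200    96 11292] [216.9 201.1] [ 0.5719 -0.075   0.088 ]
scene 53 [  200    96 11292] [216.9 201.1] [ 0.5719 -0.075   0.088 ]
scene 53 [  200    96 11292] [216.9 201.1] [ 0.5719 -0.075   0.088 ]
mid [ 0.5719 -0.075   0.088 ] pitch [0. 0. 0. 0.] yaw -0.0
side 659 [ 35  27 741] [349.8 300.9] [ 0.534  -0.2342  0.088 ]
side 657 [ 33  23 598] [318.8 275.1] [ 0.5315 -0.1681  0.088 ]
side 654 [ 31  20 490] [291.9 252.7] [ 0.5289 -0.102   0.088 ]
side 643 [ 28  17 399] [268.5 233.2] [ 0.5265 -0.0359  0.088 ]
side 638 [ 27  15 330] [247.8 216.1] [0.5238 0.0298 0.088 ]
mid [ 0.5289 -0.1021  0.088 ] pitch [0.0661 0.0662 0.0661 0.0658] yaw 2.218359826794467
[[ 0.446  0.895 -0.001]
 [ 0.895 -0.446 -0.002]
 [-0.002 -0.    -1.   ]]
jar lid [0.605 0.147 0.115]
pot lid [ 0.674 -0.122  0.14 ]
tin top [ 0.587 -0.349  0.085]
```

The side view gives a 66 mm pitch, matching the given size. The middle of the row is at (0.529, -0.102) and the yaw is about 2°. I'll shut the fingers and go above the +y end plate.

```bash
python3 -m jog '[[[25,-53,0,0],[25,-53,0,0],[25,-53,0,0],[25,-53,0,0],[25,-53,0,0],[25,-53,0,0],[25,-53,0,0],[25,-53,0,0]]]' 0 40 && python3 -m jog '[[[20,-50,0,0],[16,-40,0,0],[10,-15,-20,0],[0,0,-40,0],[0,0,-30,0],[0,0,-20,0],[0,0,0,0],[0,0,0,0]]]'; python3 - <<'E'
import cv2,numpy as np
from station import manip
s=manip.sense();c=manip.camera_info("wrist")
im=manip.snapshot("wrist");cv2.imwrite("pics/w1.png",im[:,:,::-1])
print(s["tcp_pos"],s["force"],s["t"],s["finger_gap"])
for y,x in ((.0298,.5238),(-.0359,.5265),(-.102,.529)):
    p=c["R"]@np.array([x,y,.088])+c["t"];print(p[0]/p[2]*c["fx"]+c["cx"],p[1]/p[2]*c["fy"]+c["cy"])
E
```

```text
t: 1.1
tcp_pos: [0.4789, 0.1337, 0.4046]
tool_rot: [0.85, 0.526, -0.0, -0.0]
force: [0.8, 0.1, -0.4]
finger_gap: 0.001
t: 2.1
tcp_pos: [0.5247, 0.0305, 0.2952]
tool_rot: [0.85, 0.527, 0.0, 0.0]
force: [-0.3, -0.9, -0.1]
finger_gap: 0.004
[0.52473215 0.03053278 0.29520017] [-0.27529128 -0.9473904  -0.05717898] 2.1 0.003930729762084768
276.16297204511875 240.78663294266963
180.6777683945407 290.1576339860844
92.46590460077488 335.39866441845317
```

View pics/w1.png

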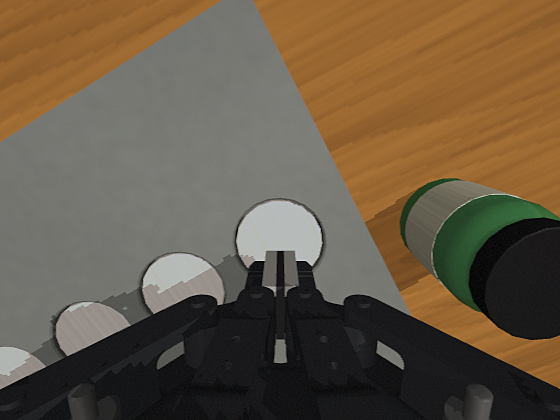

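The wrist view shows the +y end plate at (280,238) against a predicted (276,241), so agreement is within 2 mm. The jar, near (490,260), is well clear. Now I'll feel down onto the plate.

```bash
python3 -m jog '[[[0,0,-12,0],[0,0,-10,0],[0,0,-6,0],[0,0,-2,0],[0,0,-1,0],[0,0,-1,0],[0,0,0,0],[0,0,0,0]]]'; python3 -m jog '[[[0,0,-1,0],[0,0,0,0],[0,0,-1,0],[0,0,0,0],[0,0,-1,0],[0,0,0,0],[0,0,0,0],[0,0,0,0]]]'
```

```text
t: 3.15
tcp_pos: [0.5245, 0.0305, 0.2629]
tool_rot: [0.85, 0.527, 0.0, 0.0]
force: [-0.6, 0.1, 1.3]
finger_gap: -0.0
t: 4.15
tcp_pos: [0.5243, 0.0306, 0.2614]
tool_rot: [0.85, 0.527, 0.0, 0.0]
force: [-3.3, 0.9, 13.5]
finger_gap: -0.001
```

13.5 N with almost no travel means this plate is a rigid blank. On to the next, with the same depth command.

```bash
python3 -m jog '[[[0,0,12,0],[1,-33,0,0],[1.5,-33,0,0],[0,0,-7,0],[0,0,-3,0],[0,0,-2,0],[0,0,0,0],[0,0,0,0]]]'
```

```text
t: 5.15
tcp_pos: [0.5268, -0.0348, 0.2596]
tool_rot: [0.85, 0.527, 0.0, -0.0]
force: [-1.0, 0.3, 1.3]
finger_gap: 0.002
```

The tip went lower here with only 1.3 N, so this plate may give. I'll push further in steps.

```bash
python3 -m jog '[[[0,0,-1,0],[0,0,-1,0],[0,0,0,0],[0,0,0,0],[0,0,0,0],[0,0,0,0],[0,0,0,0],[0,0,0,0]]]'
```

```text
t: 6.15
tcp_pos: [0.5269, -0.0354, 0.2577]
tool_rot: [0.85, 0.526, 0.0, -0.0]
force: [-0.0, 3.8, 5.3]
finger_gap: -0.0
```

```bash
python3 -m jog '[[[0,0,-1,0],[0,0,-1,0],[0,0,-1,0],[0,0,-1,0],[0,0,0,0],[0,0,0,0],[0,0,0,0],[0,0,0,0]]]'; python3 - <<'E'
import cv2
from station import manip
cv2.imwrite("pics/s2.png",manip.snapshot("side")[:,:,::-1]);print(manip.sense()["force"])
E
```

```text
t: 7.15
tcp_pos: [0.527, -0.0356, 0.2544]
tool_rot: [0.85, 0.527, 0.0, 0.0]
force: [-2.8, 2.2, 10.1]
finger_gap: 0.0
[-1.66923597  2.2234713   8.75693833]
```

View pics/s2.png

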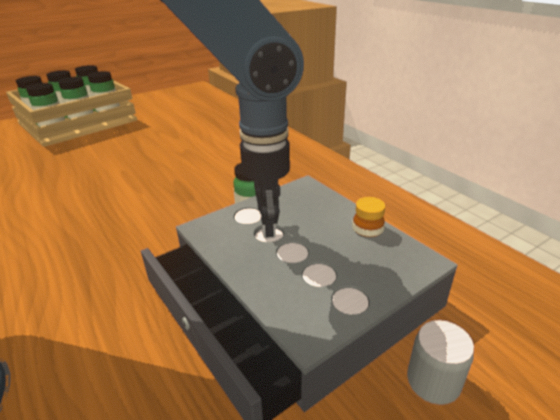

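The side view shows the drawer sprung out, its front running from about (150,255) to (265,400). The fingertips are on the pressed plate at (269,234), and the pot, tin and jar are standing. Now I'll lift straight up.

```bash
python3 -m jog '[[[0,0,10,0],[0,0,30,0],[0,0,40,0],[0,0,40,0],[0,0,30,0],[0,0,0,0],[0,0,0,0],[0,0,0,0]]]'; python3 -m jog '[[[-20,0,0,0],[-40,0,0,0],[-30,0,0,0],[0,0,0,0],[0,0,0,0],[0,0,0,0],[0,0,0,0],[0,0,0,0]]]'; python3 - <<'E'
import cv2,numpy as np
from station import manip
a=manip.snapshot("side")[:,:,::-1];cv2.imwrite("pics/s3.png",a);b=cv2.imread("pics/side0.png")
for n,(x0,x1,y0,y1) in {"pot":(350,392,195,240),"tin":(405,475,320,402),"jar":(230,272,160,205),"plate4":(258,280,225,242)}.items():
    print(n,np.abs(a[y0:y1,x0:x1].astype(int)-b[y0:y1,x0:x1]).mean().round(1))
print(manip.sense()["force"])
E
```

```text
t: 8.2
tcp_pos: [0.5265, -0.0355, 0.4022]
tool_rot: [0.85, 0.526, -0.001, -0.001]
force: [-0.0, -0.1, -0.1]
finger_gap: -0.001
t: 9.2
tcp_pos: [0.4373, -0.0355, 0.4036]
tool_rot: [0.85, 0.527, 0.0, 0.0]
force: [-0.2, 0.3, 0.3]
finger_gap: 0.001
pot 9.0
tin 9.8
jar 7.1
plate4 11.8
[0.29517876 0.20967444 0.20977474]
```

View pics/s3.png

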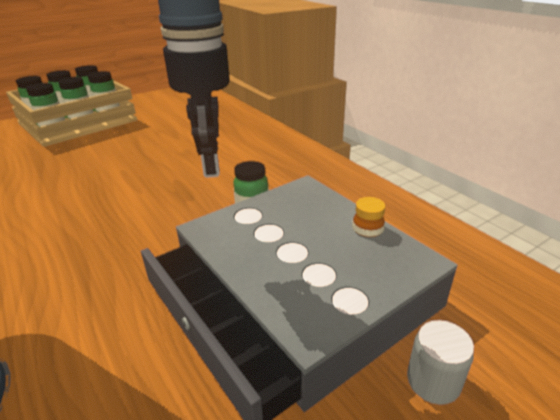

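The drawer is out, all five plates look level, and the jar, pot and tin sit at the same pixels as at the start. The hand is clear.

```bash
python3 -c "
from station import manip
print(manip.sign_off())"
```

```text
the job is handed in; nothing more can be done
None
```

The drawer is open and the job is handed in, at about 9 s of the 58 s allowed.

- **Finding the catch:** The +y end plate was rigid, taking 13.5 N with almost no travel. The next one, at y = +66 mm in the row, gave way, so I pushed it about 7 mm in and the drawer sprang out. I then lifted the hand straight up and away. The other three plates were not touched.
- **Last checks:** The final side view shows the drawer out and the pressed plate level with the others. The jar, tin and pot appear in the same places as at the start, and the wrist force is about 0.3 N, which is sensor noise.
- **What I did not measure:** I judged the drawer's and plate's positions, and that the three objects had not moved, by eye. The before/after picture difference I computed was inconclusive: 7–12 grey levels in all four regions, including the plate, which I put down to shadows and lighting.
- **One check that failed:** My colour mask found no plates in the scene camera picture. The positions came from the side view alone, and the wrist view confirmed one of them to about 2 mm.

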